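Photograph the chased copper plaque

ROBOT

A 7-joint arm with a two-finger parallel gripper is mounted at the origin on the work surface. World frame = base frame: x ahead of the robot, y to its left, z up, the work surface at z = 0. Lengths are in m, angles in rad, forces in N, time in s.
With the tool pointing down it reaches from about 0.4 to 0.85 m from the base axis. Payload 4.4 kg.
Tool frame: the origin (TCP) lies at the very end of the fingers, on their centre line; the grasp point (between the pads) lies 19 mm behind it; z points along the fingers, y is the line along which they close (so a half turn about z gives the same grasp; the last joint's range is limited). The gripper opens to 94 mm and grips with 3 to 60 N. Pads are 16 mm wide; open, the fingers measure 119 mm over their backs; the gripper's body (75 mm by 177 mm) begins 78 mm behind the grasp point.
Start: joints at [1.148, 0.628, 0.038, 1.517, -0.027, 0.996, -0.02], TCP at [0.227, -0.609, 0.205] pointing down, gripper open.
Joint ranges: [-3.06, 3.06], [-0.37, 2.12], [-1.25, 1.32], [0.18, 2.47], [-1.1, 4.24], [0.23, 1.98], [-2.94, 2.94]. Speed limits (rad/s): [2.57, 2.57, 3.14, 3.14, 3.14, 3.14, 3.14].

INTERFACE

Orientations are given as [roll, pitch, yaw] about the fixed x, y, z axes, in that order (R = Rz(yaw) Ry(pitch) Rx(roll)).
In Python, from cell import robot, eyes gives the robot as it stands.
- The arm moves only by the tool carry_out, never from a script. Its argument "rows" is a list of rows, each a list of 6 numbers: the shift along the tool's x, y, z in m, then the turn, a rotation vector about the tool's x, y, z in units of 5 degrees (1.0 is 5 degrees). In form: [[dx, dy, dz, ax, ay, az], ...]. A call has 1 to 20 rows; each row shifts and turns the commanded pose from where the row before left it, along the tool's axes as they then stand; what a row does not reach is not made up. A row lasts 1/12 s, in which the tool goes at most 41.7 mm and 7.16 degrees, less where a joint would pass 70% of its speed; a pose out of reach is approached as far as the arm can. A call is refused whole if a number of a shift passes 0.0417 or a number of a turn 1, either way. A call with a gripper value outside its range is refused whole. "gripper" is the closure, from 0 (fully open) to 1 (shut), set as the call begins (left out, the last holds). The fingers move at their own pace and stop on an object; "newtons" is the grip in N (left out, the last holds). Time passes only in rows, so rows that do not move let the fingers close. It gives the time, the measured TCP pose, the force, the opening and the grip force at its end, in the units of the state.
- robot.get_state(): the state, without advancing time (a new reading comes with each control period).
- eyes.grab_frame(name): name is "side" or "top" or "wrist"; returns the picture (400x640x3 uint8, blue, green, red); there is no depth.
- eyes.camera_params(name): a dict with "fx", "fy", "cx", "cy" (pixels), "distortion" ([k1, k2, p1, p2, k3] as OpenCV has them; the pictures are not rectified), "rvec" (rotation vector, rad) and "tvec" (3), from world to camera coordinates, as OpenCV has them. Camera axes: x right, y down, z forward; pixel columns grow to the right and rows downward; lengths in m; the calibration is good to about 2 mm. A picture is of the moment at which its call begins: read the wrist's pose just before it. camera_params takes no time and is no camera call; for the wrist camera it gives the pose at the moment of the call.
- robot.job_done(): hands the job in; it is judged then, once.
The state is a dict: "time": time; "qpos": joint angles; "dq": joint speeds; "tau": joint torques, N m; "tcp_pos": TCP position; "tcp_rot": TCP orientation; "contact_force": force on the tool from outside, world axes, zero at the start; "torque": the same for the moment, N m; "grip_width": finger opening in m; "grasp_force": force on a finger pad.
Only numpy, scipy, OpenCV 4.12 (cv2) and the standard library are available. Lean on these libraries where they do the work, as an engineer would, in place of code of your own. Each camera call takes 0.05 s, during which the arm holds its last target. There are 200 camera calls.

TASK

Take the copper plaque from the rack and set it down gently on the easel, centred on the ledge with its bottom behind the lip, leaning back against the posts with the rosette facing the document camera, and let go. Then, one key at a time and in this order, press and release the red power, yellow lamp, blue focus and green capture keys; do not press the grey zoom keys, and leave the other plaques in their slots and the hammer and pitch bowl where they lie.

Things in the scene. Friction and masses are not known exactly. Their poses are not given: they have to be found in the camera images.
- plaque_copper: the copper plaque: a slab of copper sheet folded over a wooden board, 110 wide (y) x 120 high (z) x 12 mm thick (x), about 0.35 kg, bare plain margin along the top. Origin: centre of its bottom edge face; z runs up the slab, the chased face with the rosette looks along its -x, the dark wooden back along +x. It starts upright in one of the three rack slots
- plaque_brass: a yellow brass plaque of the same make and size, upright in another slot; stays there
- plaque_tin: a silver-grey plaque of the same make and size, upright in another slot; stays there
- rack: fixed oak block, 180 (x) x 120 (y) x 36 mm high, with three slots along its y, at x = -55, 0 and +55 mm, 15 mm wide and 24 mm deep (slot floor 12 mm above the bench). The plaques stand in them with their faces to its -x and their tops 132 mm above the bench. Origin: centre of its underside on the bench
- easel: fixed oak table easel for one plaque. Origin: on the bench under the inner corner of its ledge; its front looks along its -x, to the camera; y across, z up. Two posts, 14 mm wide, at y = +-36 mm, slope back (tops towards +x) 0.314 rad from the vertical, open between them but for a cross rail 41 to 55 mm up the slope. Strut and feet reach 95 mm behind the origin, at most 80 mm high
- easel_seat (a point): inner corner of the easel's ledge, midway across, where the front plane of the posts meets the ledge, 30 mm above the bench; axes as easel. The ledge, 100 mm wide, 22 mm deep, is square to the posts (rises to the front) and ends in a lip 8 mm high, 6 mm thick. A plaque with its back flat on the posts has its bottom centre 6 mm in front of this point
- easel_top (a point): middle between the upper ends of the two posts, on their front plane, 95 mm up the slope from the seat
- doccam: fixed document camera: light grey base 250 (x) x 170 (y) x 34 mm high. Origin: centre of its underside on the bench. The near (-x) part carries a black keypad: six keys in two rows of three, 38 mm apart both ways (near row at x = -100, far row at -62 mm; columns at y = +38 left, 0, -38 right). A gooseneck stands at x = 90, y = -45 mm and carries the camera head
- doccam_lens (a point): front of the lens of the document camera; axes as doccam. The head (56 mm wide, 90 mm long, 36 mm high) lies behind it, to -y, and looks to +y and 13 degrees down, at the easel, whose seat lies about 0.2 m off. Head and gooseneck reach up to 0.16 m above the bench
- hammer: chasing hammer, 240 mm long, its handle towards its -x, lying on the bench; not to be moved. Origin at the centre of its underside
- pitch_bowl: black pitch bowl, 136 mm across, 66 mm high, on the bench; not to be moved. Origin: centre of its underside
- key_red (a joint): red square key cap, 18 x 18 mm, white power symbol: power. Far row, left. Value 0 = up, 0.005 m = fully down; springs back by itself. It starts to move at 1 N and is fully down at 3.5 N
- key_red_top (a point): centre of the top of the red power key cap; up, it is 43 mm above the bench and 9 mm above the base
- key_yellow (a joint): yellow square key cap, 18 x 18 mm, dark sun symbol: lamp. Far row, middle. Value 0 = up, 0.005 m = fully down; springs back by itself. It starts to move at 1 N and is fully down at 3.5 N
- key_yellow_top (a point): centre of the top of the yellow lamp key cap; up, it is 43 mm above the bench and 9 mm above the base
- key_blue (a joint): blue square key cap, 18 x 18 mm, white focus-frame symbol: autofocus. Far row, right. Value 0 = up, 0.005 m = fully down; springs back by itself. It starts to move at 1 N and is fully down at 3.5 N
- key_blue_top (a point): centre of the top of the blue autofocus key cap; up, it is 43 mm above the bench and 9 mm above the base
- key_green (a joint): green square key cap, 18 x 18 mm, white camera symbol: capture. Near row, right. Value 0 = up, 0.005 m = fully down; springs back by itself. It starts to move at 1 N and is fully down at 3.5 N
- key_green_top (a point): centre of the top of the green capture key cap; up, it is 43 mm above the bench and 9 mm above the base
- key_plus (a joint): dark grey square key cap, 18 x 18 mm, white plus: zoom in (not wanted). Near row, middle. Value 0 = up, 0.005 m = fully down; springs back by itself. It starts to move at 1 N and is fully down at 3.5 N
- key_plus_top (a point): centre of the top of the dark grey zoom in key cap; up, it is 43 mm above the bench and 9 mm above the base
- key_minus (a joint): dark grey square key cap, 18 x 18 mm, white minus: zoom out (not wanted). Near row, left. Value 0 = up, 0.005 m = fully down; springs back by itself. It starts to move at 1 N and is fully down at 3.5 N
- key_minus_top (a point): centre of the top of the dark grey zoom out key cap; up, it is 43 mm above the bench and 9 mm above the base
Mind the look-alikes: they are no part of the job. What is meant by the plaque_copper is not pink, purple or turquoise, and is the larger of those in its own colour.

How it is judged:
On the way, in this order (a step that is already met when the one before it is completed fails the run):
1. the copper plaque leans on the easel, face to the camera, let go and at rest (x of plaque_copper in the frame of easel_seat between -0.024 and 0.004 m and y of plaque_copper in the frame of easel_seat between -0.02 and 0.02 m and z of plaque_copper in the frame of easel_seat between -0.004 and 0.012 m and angle between plaque_copper's own z axis and vertical between 0.22 and 0.5 rad and angle between plaque_copper's own x axis and vertical above 1.78 rad and angle between the y axis of plaque_copper and the y axis of easel, either way round below 0.12 rad and linear speed of plaque_copper below 0.02 m/s and contact force between the fingers and plaque_copper below 0.1 N), for 0.3 s.
2. the red power key is pressed down (over 3.5 of its 5 mm) with the other keys up (value of joint key_red above 0.0035 m and value of joint each of key_yellow, key_blue, key_green, key_plus, key_minus below 0.0015 m), for 0.05 s.
3. the yellow lamp key is pressed down (over 3.5 of its 5 mm) with the other keys up (value of joint key_yellow above 0.0035 m and value of joint each of key_red, key_blue, key_green, key_plus, key_minus below 0.0015 m), for 0.05 s.
4. the blue focus key is pressed down (over 3.5 of its 5 mm) with the other keys up (value of joint key_blue above 0.0035 m and value of joint each of key_red, key_yellow, key_green, key_plus, key_minus below 0.0015 m), for 0.05 s.
5. the green capture key is pressed down (over 3.5 of its 5 mm) with the other keys up (value of joint key_green above 0.0035 m and value of joint each of key_red, key_yellow, key_blue, key_plus, key_minus below 0.0015 m), for 0.05 s.
At the end, for the whole second after the job is handed in: Copper plaque at rest on the easel's ledge behind the lip, leaning back 0.22 to 0.50 rad, face to the camera, within 20 mm of the middle and 0.12 rad of square; all six keys up; other plaques in their slots (within 15 mm); hammer and pitch bowl within 25 mm of where they were (x of plaque_copper in the frame of easel_seat between -0.024 and 0.004 m and y of plaque_copper in the frame of easel_seat between -0.02 and 0.02 m and z of plaque_copper in the frame of easel_seat between -0.004 and 0.012 m and angle between plaque_copper's own z axis and vertical between 0.22 and 0.5 rad and angle between plaque_copper's own x axis and vertical above 1.78 rad and angle between the y axis of plaque_copper and the y axis of easel, either way round below 0.12 rad and linear speed of plaque_copper below 0.02 m/s and value of joint each of key_red, key_yellow, key_blue, key_green, key_plus, key_minus below 0.001 m and distance of each of plaque_brass, plaque_tin from where it was at the start of the episode below 0.015 m and angle between each of plaque_brass, plaque_tin's own z axis and vertical below 0.3 rad and distance of each of hammer, pitch_bowl from where it was at the start of the episode below 0.025 m); the robot touches nothing.
It fails at once if a key is pressed (over 2 mm) while the copper plaque is not leaning on the easel (value of joint any of key_red, key_yellow, key_blue, key_green above 0.002 m and not (x of plaque_copper in the frame of easel_seat between -0.024 and 0.004 m and y of plaque_copper in the frame of easel_seat between -0.02 and 0.02 m and z of plaque_copper in the frame of easel_seat between -0.004 and 0.012 m and angle between plaque_copper's own z axis and vertical between 0.22 and 0.5 rad and angle between plaque_copper's own x axis and vertical above 1.78 rad and angle between the y axis of plaque_copper and the y axis of easel, either way round below 0.12 rad)).
It fails at once if two keys are pressed at once (value of joint each of key_red, key_yellow above 0.0015 m or value of joint each of key_red, key_blue above 0.0015 m or value of joint each of key_red, key_green above 0.0015 m or value of joint each of key_yellow, key_blue above 0.0015 m or value of joint each of key_yellow, key_green above 0.0015 m or value of joint each of key_blue, key_green above 0.0015 m).
It fails at once if a grey zoom key is pressed (over 2 mm) (value of joint any of key_plus, key_minus above 0.002 m).
It fails at once if the copper plaque is dropped: it moves faster than 0.45 m/s with no finger on it (linear speed of plaque_copper above 0.45 m/s and contact force between the fingers and plaque_copper below 0.05 N).
It fails at once if another plaque is moved more than 15 mm or tipped, or the hammer or pitch bowl is moved more than 25 mm (distance of any of plaque_brass, plaque_tin from where it was at the start of the episode above 0.015 m or angle between any of plaque_brass, plaque_tin's own z axis and vertical above 0.3 rad or distance of any of hammer, pitch_bowl from where it was at the start of the episode above 0.025 m).
It also fails if it takes over 64 s, if anything falls off the work surface, if the arm or the gripper's body presses on something with over 40 N, if the wrist force passes 120 N, or if a joint passes its speed limit or range.

## Working session

There is one attempt and no reset: what is moved stays moved. The work goes in short steps, Python scripts to look and compute and a tool call to move; the robot and the scene stay as the last step left them, time stands still between calls to the robot, and variables do not carry over. Pictures are saved under pics/ and viewed, at most 10 in all, crops included, and the job is handed in when it is done.

Besides the shell and the picture viewer there is one more tool, called after "Emit:" as name([rows], argument=value, ...), one row to a line, values as JSON. carry_out: Moves the arm, as the interface text tells. Its arguments: {"type":"object","properties":{"rows":{"type":"array","items":{"type":"array","items":{"type":"number"}}},"gripper":{"type":"number"},"newtons":{"type":"number"}},"required":["rows"]}

```bash
mkdir -p pics; ls
python3 - <<'E'
from cell import robot, eyes
import cv2
s=robot.get_state();print(s)
for n in("side","top","wrist"):
    cv2.imwrite(f"pics/{n}0.png",eyes.grab_frame(n));print(n,eyes.camera_params(n))
E
```

```text
pics
{'time': 0.0, 'qpos': array([ 1.14819403,  0.62933346,  0.03843085,  1.51835806, -0.02699842,
        0.99632082, -0.02001603]), 'dq': array([ 4.19624773e-04, -1.23197022e-03,  7.87068748e-04,  1.65355618e-05,
        1.52795366e-04, -7.11590664e-04,  6.16139192e-04]), 'tau': array([-4.81766965e-04, -5.49735761e+01,  1.14373706e+00, -1.86635631e+01,
       -5.21391642e-02,  2.34694476e-02,  1.56457363e-04]), 'tcp_pos': array([ 0.22682831, -0.60841683,  0.20456533]), 'tcp_rot': array([-3.13969070e+00,  1.92552006e-05,  3.56796361e-01]), 'contact_force': array([-0.2483989 , -0.49739845, -0.22556621]), 'torque': array([-0.00612576,  0.01947195,  0.00109302]), 'grasp_force': 0.0, 'grip_width': 0.09386223349116275}
side {'fx': 370.87168642712567, 'fy': 370.87168642712567, 'cx': 322.3004584628964, 'cy': 202.2234313534107, 'distortion': array([-0.06462759,  0.        ,  0.        ,  0.        ,  0.        ]), 'rvec': array([ 0.31518563, -2.85176938,  1.08239825]), 'tvec': array([0.53317098, 0.09027042, 1.0928926 ])}
top {'fx': 365.0073101964186, 'fy': 365.0073101964186, 'cx': 324.09019960329425, 'cy': 196.92806388086396, 'distortion': array([-0.04709947,  0.        ,  0.        ,  0.        ,  0.        ]), 'rvec': array([ 2.16510378, -2.17636599,  0.11995888]), 'tvec': array([0.05523107, 0.51306351, 0.88048704])}
wrist {'fx': 327.2488219165088, 'fy': 327.2488219165088, 'cx': 317.85000861495587, 'cy': 195.3433112707965, 'distortion': array([-0.05776022,  0.        ,  0.        ,  0.        ,  0.        ]), 'rvec': array([-2.4189646 ,  1.68127739,  0.19771277]), 'tvec': array([-0.64844831, -0.02313943,  0.39010746])}
```

View pics/top0.png

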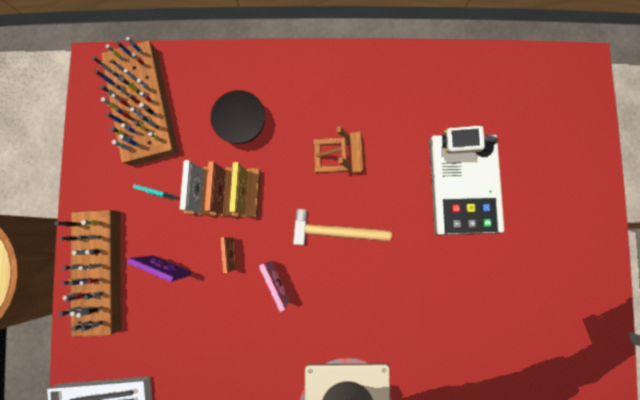

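View pics/side0.png

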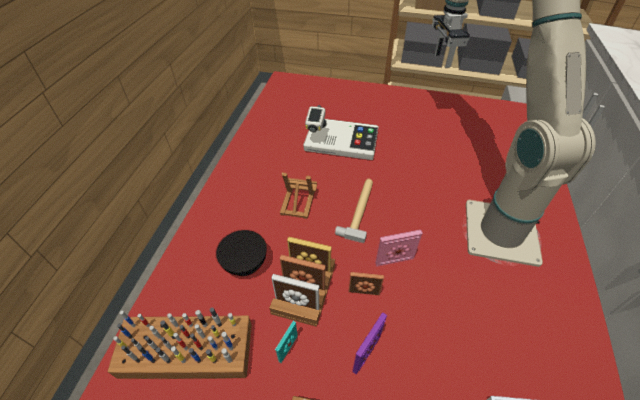

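The top view shows three plaques in the rack: tin (192,188), copper (213,190) and brass (238,190). Other things that could be mistaken for the target are a small copper one at (228,254), purple (160,268), pink (275,287) and turquoise (157,192). The middle rack plaque is the larger copper one, so it fits. I'll confirm it in an enlarged crop that also shows which way the faces look.

Run:
```python
import cv2,numpy as np
t=cv2.imread("pics/top0.png");s=cv2.imread("pics/side0.png")
a=cv2.resize(t[150:280,170:300],(400,400),interpolation=cv2.INTER_CUBIC)
b=cv2.resize(s[225:325,260:360],(400,400),interpolation=cv2.INTER_CUBIC)
c=cv2.resize(t[110:190,300:400],(400,320)[:2],interpolation=cv2.INTER_CUBIC)[:200+0]
c=cv2.resize(t[115:185,295:435-0],(400,200),interpolation=cv2.INTER_CUBIC)
d=cv2.resize(s[165:225,260:380],(400,200),interpolation=cv2.INTER_CUBIC)
cv2.imwrite("pics/crop1.png",np.vstack([np.hstack([a,b]),np.hstack([c,d])]))
```

```text
(no output)
```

View pics/crop1.png

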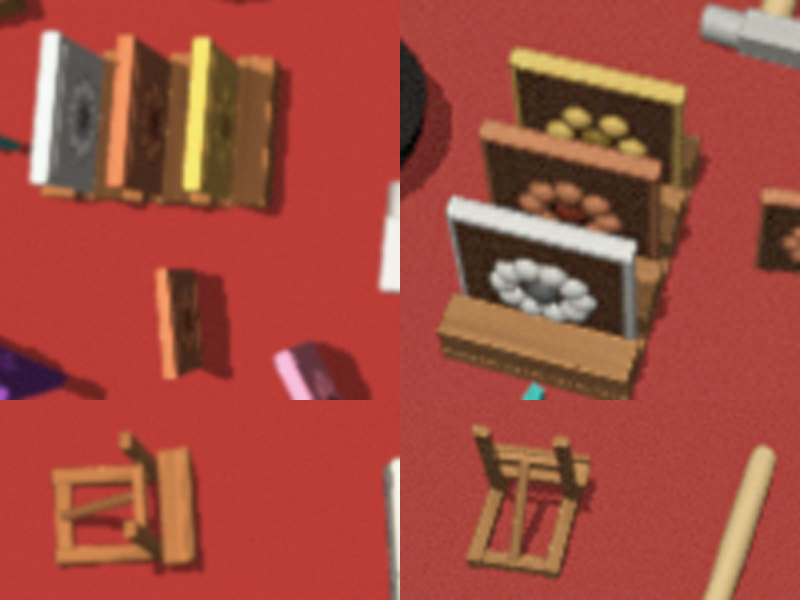

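The crop confirms the large copper plaque in the middle slot. Both sides seem to show a rosette-like pattern: metal with a dark pattern on the -y side, and a brown panel with metal petals on the +y side. I have to settle which is the front from close by. Next I'll get positions from the top view.

```bash
cat > h.py <<'E'
import cv2,numpy as np
from scipy.spatial.transform import Rotation as Ro
def ray(p,uv):
    K=np.array([[p['fx'],0,p['cx']],[0,p['fy'],p['cy']],[0,0,1]])
    n=cv2.undistortPoints(np.array(uv,float).reshape(-1,1,2),K,p['distortion']).reshape(-1,2)
    R=cv2.Rodrigues(p['rvec'])[0];d=np.c_[n,np.ones(len(n))]@R
    return -R.T@p['tvec'],d
def plane(p,uv,z):
    o,d=ray(p,uv);return o+d*((z-o[2])/d[:,2])[:,None]
def proj(p,X):
    K=np.array([[p['fx'],0,p['cx']],[0,p['fy'],p['cy']],[0,0,1]])
    return cv2.projectPoints(np.array(X,float).reshape(-1,3),p['rvec'],p['tvec'],K,p['distortion'])[0].reshape(-1,2)
def blob(m,roi=None,n=1,amin=5):
    if roi is not None:
        x0,x1,y0,y1=roi;k=np.zeros_like(m);k[y0:y1,x0:x1]=m[y0:y1,x0:x1];m=k
    c=[q for q in cv2.findContours(m,cv2.RETR_EXTERNAL,cv2.CHAIN_APPROX_NONE)[0] if cv2.contourArea(q)>=amin]
    return sorted(c,key=cv2.contourArea,reverse=True)[:n]
E
python3 - <<'E'
from h import *
from cell import eyes
p=eyes.camera_params('top');im=cv2.imread('pics/top0.png');o,_=ray(p,[[0,0]]);print('cam',o,'side',ray(eyes.camera_params('side'),[[0,0]])[0])
for x,y in[(186,185),(197,188),(209,187),(218,189),(235,187),(243,189),(258,190)]:print((x,y),im[y,x])
hsv=cv2.cvtColor(im,cv2.COLOR_BGR2HSV)
# bright top edges
T={'tin':(cv2.inRange(hsv,(0,0,190),(180,40,255)),(175,205,150,225)),
'cop':(cv2.inRange(hsv,(4,60,205),(14,190,255)),(200,222,150,225)),
'brass':(cv2.inRange(hsv,(20,60,215),(35,255,255)),(225,250,150,225))}
for k,(m,r) in T.items():
    for c in blob(m,r):
        q=cv2.boxPoints(cv2.minAreaRect(c));w=plane(p,q,.132);e=[np.linalg.norm(w[i]-w[i-1]) for i in(1,2)]
        i=int(e[0]<e[1]);L=w[i+1]-w[i];print(k,cv2.contourArea(c),w.mean(0).round(4),np.round(e,3),np.degrees(np.arctan2(L[1],L[0])).round(1))
K={'red':((0,120,120),(8,255,255)),'yel':((20,120,120),(35,255,255)),'blue':((100,120,120),(130,255,255)),'green':((45,70,80),(90,255,255))}
for k,(a,b) in K.items():
    for c in blob(cv2.inRange(hsv,a,b),(445,497,199,231),1,3):
        u=c.reshape(-1,2).mean(0);print(k,u.round(1),plane(p,u,.043)[0].round(4))
c=blob(cv2.inRange(hsv,(0,0,180),(180,50,255)),(425,510,120,240))[0]
print('base',plane(p,cv2.boxPoints(cv2.minAreaRect(c)),.034).round(3).tolist())
for n,u,z in[('ledge corners',[[353,132],[361,132],[365,172],[355,173]],.034),('hammer',[[300,227],[390,235]],.02),('bowl',[[238,117]],.066)]:print(n,plane(p,u,z).round(3).tolist())
E
```

```text
cam [0.41894959 0.05838763 0.92877025] side [0.3798409  0.75805346 0.87630481]
(186, 185) [224 227 224]
(197, 188) [47 48 47]
(209, 187) [103 156 244]
(218, 189) [24 37 67]
(235, 187) [103 218 235]
(243, 189) [20 51 67]
(258, 190) [33 57 89]
tin 210.0 [0.5309 0.3631 0.132 ] [0.108 0.013] -3.1
cop 181.0 [0.5304 0.3084 0.132 ] [0.108 0.012] -1.6
brass 187.0 [0.5268 0.2532 0.132 ] [0.105 0.011] -2.8
red [455.5 208. ] [ 0.4828 -0.2696  0.043 ]
yel [470.4 207.4] [ 0.4841 -0.3067  0.043 ]
blue [485.8 207.2] [ 0.4843 -0.3455  0.043 ]
green [486.7 222.3] [ 0.4472 -0.3458  0.043 ]
base [[0.666, -0.218, 0.034], [0.676, -0.391, 0.034], [0.426, -0.391, 0.034], [0.418, -0.223, 0.034]]
ledge corners [[0.677, -0.021, 0.034], [0.677, -0.041, 0.034], [0.574, -0.049, 0.034], [0.572, -0.025, 0.034]]
hammer [[0.439, 0.113, 0.02], [0.418, -0.111, 0.02]]
bowl [[0.706, 0.262, 0.066]]
```

```bash
cat >> h.py <<'E'
def tool(s): return Ro.from_euler('xyz',s['tcp_rot']),np.array(s['tcp_pos'])
def plan(pos,R,pos1,R1,v=.04,w=7.0):
    """rows n x constant world shift with turn after; prints constant tool-axis rows (turn about tool axes)"""
    rv=(R.inv()*R1).as_rotvec();d=np.array(pos1)-pos
    n=int(np.ceil(max(np.linalg.norm(d)/v,np.degrees(np.linalg.norm(rv))/w,np.abs(np.degrees(rv)).max()/5)))
    return n,d,np.degrees(rv)/5
E
python3 - <<'E'
from h import *
from cell import eyes,robot
s=robot.get_state();R,t=tool(s);p=eyes.camera_params('wrist');Rc=cv2.Rodrigues(p['rvec'])[0]
o=-Rc.T@p['tvec'];print('cam in tool',R.inv().apply(o-t),'\naxes',(R.inv().as_matrix()@Rc.T).round(3))
E
```

```text
cam in tool [ 0.06636796 -0.00058719 -0.17911427] 
axes [[-0.001 -0.973 -0.23 ]
 [ 1.    -0.001 -0.   ]
 [ 0.    -0.23   0.973]]
```

Emit:
carry_out([
  [0.01, -0.01, -0.03, 0, 0, 0],
  [0.02, -0.02, -0.02, 0, 0, 0],
  [0.027, -0.031, -0.005, 0, 0, 0],
  [0.027, -0.031, -0.005, 0, 0, 0],
  [0.027, -0.031, 0, 0, 0, 0],
  [0.027, -0.031, 0, 0, 0, 0],
  [0.027, -0.031, 0, 0, 0, 0],
  [0.027, -0.031, 0, 0, 0, 0],
  [0.027, -0.031, 0, 0, 0, 0],
  [0.027, -0.031, 0, 0, 0, 0],
  [0.027, -0.031, 0, 0, 0, 0],
  [0.027, -0.031, 0, 0, 0, 0],
  [0.027, -0.031, 0, 0, 0, 0],
  [0.027, -0.031, 0, 0, 0, 0],
  [0.027, -0.031, 0, 0, 0, 0],
  [0.027, -0.031, 0, 0, 0, 0],
  [0.027, -0.031, 0, 0, 0, 0],
  [0.027, -0.031, 0, 0, 0, 0],
  [0.027, -0.031, 0, 0, 0, 0],
  [0.025, -0.029, 0, 0, 0, 0],
], gripper=0)

```text
time: 1.82
tcp_pos: [0.5043, 0.1219, 0.2654]
tcp_rot: [-3.141, -0.0, 0.357]
contact_force: [0.2, -0.1, 0.7]
grip_width: 0.0943
grasp_force: 0.0
```

Emit:
carry_out([
  [0, 0, 0, 0, 0, 0.9],
  [0, 0, 0, 0, 0, 0.9],
  [0, 0, 0, 0, 0, 0.9],
  [0, 0, 0, 0, 0, 0.9],
  [0, 0, 0, 0, 0, 0.9],
  [0, 0, 0, 1, 0, 0],
  [0, 0, 0, 1, 0, 0],
  [0, 0, 0, 1, 0, 0],
  [0, 0, 0, 1, 0, 0],
  [0, 0, 0, 1, 0, 0],
  [0, 0, 0, 1, 0, 0],
  [0, 0, 0, 1, 0, 0],
  [0, 0, 0, 1, 0, 0],
  [0, 0, 0, 0, 0, 0],
])

```text
time: 2.98
tcp_pos: [0.504, 0.1146, 0.2626]
tcp_rot: [-2.442, 0.005, -0.045]
contact_force: [-0.2, -0.5, -0.7]
grip_width: 0.0938
grasp_force: 0.0
```

Run:
```python
from cell import eyes
import cv2
cv2.imwrite("pics/w1.png",eyes.grab_frame('wrist'))
```

```text
(no output)
```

View pics/w1.png

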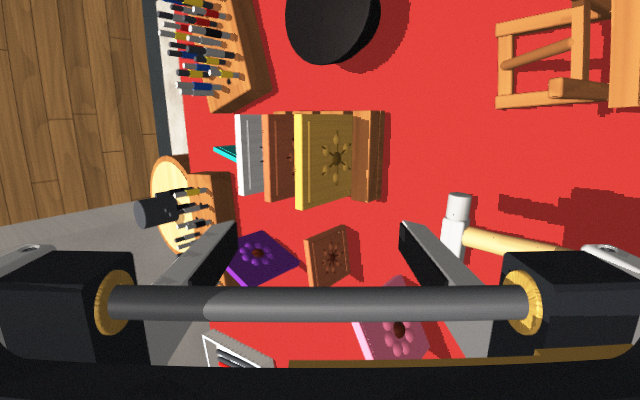

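The wrist view shows the -y faces: brass (325,158), copper (280,158) and tin (250,155), each a full metal sheet with a border. I'll enlarge it to compare with the dark +y side.

Run:
```python
import cv2,numpy as np
t=cv2.imread("pics/w1.png");s=cv2.imread("pics/side0.png")
a=cv2.resize(t[100:220,225:365],(700,600),interpolation=cv2.INTER_CUBIC)
cv2.imwrite("pics/crop2.png",a)
```

```text
(no output)
```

View pics/crop2.png

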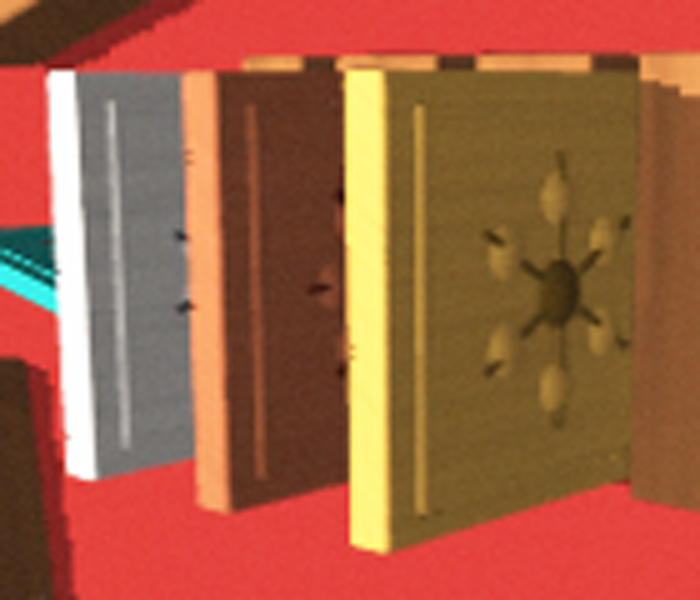

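Run:
```python
import cv2,numpy as np
s=cv2.imread("pics/side0.png")
cv2.imwrite("pics/crop3.png",np.hstack([cv2.resize(s[235:325,262:342],(533,600),interpolation=cv2.INTER_CUBIC),cv2.resize(s[225:300,345:425],(266,250),interpolation=cv2.INTER_CUBIC) if 0 else np.vstack([cv2.resize(s[225:300,345:425],(266,300),interpolation=cv2.INTER_CUBIC)]*2)]))
for x,y in[(280,300),(283,302),(296,297),(312,305),(314,302)]:print('tin',(x,y),s[y,x])
```

```text
tin (280, 300) [ 77 125 174]
tin (283, 302) [ 81 129 180]
tin (296, 297) [103 103 102]
tin (312, 305) [27 33 57]
tin (314, 302) [26 36 61]
```

View pics/crop3.png

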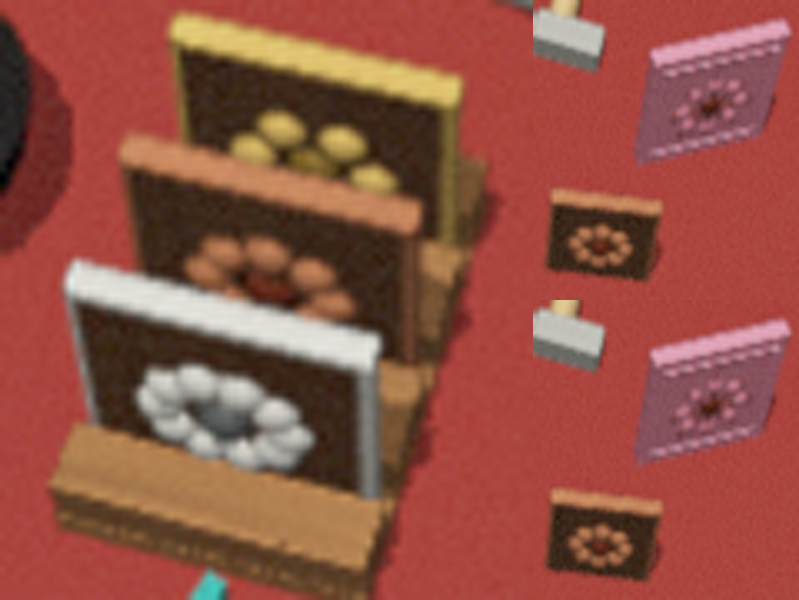

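In the side crop the +y faces are dark brown wood in a folded metal rim, at tin (298,290), copper (305,268) and brass (312,250). The -y faces are chased metal sheet. So the back (+x) points to world +y and the front to -y. The easel also looks to -y, so no half turn is needed. Next: hover over the copper plaque.

Emit:
carry_out([
  [0, 0, 0, -1, 0, 0],
  [0, 0, 0, -1, 0, 0],
  [0, 0, 0, -1, 0, 0],
  [0, 0, 0, -1, 0, 0],
  [0, 0, 0, -1, 0, 0],
  [0, 0, 0, -1, 0, 0],
  [0, 0, 0, -1, 0, 0],
  [0, 0, 0, -1, 0, 0],
  [0.004, -0.038, 0, 0, 0, 0],
  [0.004, -0.038, 0, 0, 0, 0],
  [0.004, -0.038, 0, 0, 0, 0],
  [0.004, -0.038, 0, 0, 0, 0],
  [0.002, -0.035, 0.01, 0, 0, 0],
  [0, 0, 0, 0, 0, 0],
  [0, 0, 0, 0, 0, 0],
], gripper=0.55)

```text
time: 4.28
tcp_pos: [0.5268, 0.3104, 0.2558]
tcp_rot: [-3.141, -0.001, -0.029]
contact_force: [-0.6, -0.9, 0.8]
grip_width: 0.0423
grasp_force: 0.0
```

Run:
```python
from h import *
from cell import eyes,robot
s=robot.get_state();print(s['tcp_pos'],s['tcp_rot'],s['grip_width'])
p=eyes.camera_params('wrist');im=eyes.grab_frame('wrist');cv2.imwrite('pics/w2.png',im)
hsv=cv2.cvtColor(im,cv2.COLOR_BGR2HSV)
g=proj(p,[[.530,.308,.132],[.53,.363,.132],[.53,.253,.132]]);print(g.round(0).tolist());
x,y=g[0].astype(int);print(im[y,x],hsv[y,x])
m=cv2.inRange(hsv,(4,60,170),(16,200,255))
for c in blob(m,None,4,100):
    q=cv2.boxPoints(cv2.minAreaRect(c));w=plane(p,q,.132);print(cv2.contourArea(c),q.mean(0),w.mean(0).round(4),[np.linalg.norm(w[i]-w[i-1]).round(3) for i in(1,2)],q.round().tolist())
```

```text
[0.52675182 0.31042914 0.2557959 ] [-3.14095666e+00 -9.47608109e-04 -2.88384742e-02] 0.042344033240586484
[[321.0, 187.0], [263.0, 188.0], [379.0, 185.0]]
[ 79 121 211] [ 10 160 211]
4958.5 [137.50002  46.     ] [0.661  0.4683 0.132 ] [np.float64(0.101), np.float64(0.103)] [[65.0, 4.0], [170.0, -31.0], [210.0, 88.0], [105.0, 123.0]]
3592.5 [319.34082 181.7317 ] [0.5323 0.3098 0.132 ] [np.float64(0.116), np.float64(0.091)] [[268.0, 241.0], [271.0, 120.0], [371.0, 123.0], [368.0, 243.0]]
2391.0 [544.37177  88.922  ] [0.6149 0.1004 0.132 ] [np.float64(0.091), np.float64(0.064)] [[495.0, 56.0], [591.0, 52.0], [594.0, 122.0], [498.0, 126.0]]
1189.5 [ 75.43094 231.68784] [0.4908 0.5591 0.132 ] [np.float64(0.081), np.float64(0.028)] [[38.0, 220.0], [112.0, 217.0], [113.0, 243.0], [39.0, 247.0]]
```

View pics/w2.png

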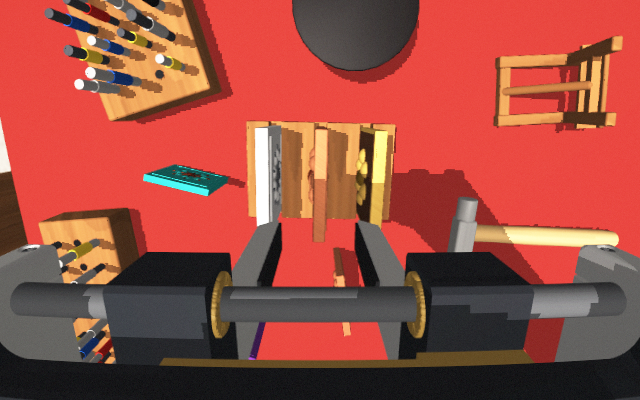

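The wrist picture shows the copper top edge from (320,129) to (319,241), midway between the fingers and as predicted. Descend and grip.

Emit:
carry_out([
  [0.005, 0.001, 0.03, 0, 0, 0],
  [0, 0, 0.035, 0, 0, 0],
  [0, 0, 0.035, 0, 0, 0],
  [0, 0, 0.03, 0, 0, 0],
  [0, 0, 0.02, 0, 0, 0],
  [0, 0, 0.002, 0, 0, 0],
  [0, 0, 0, 0, 0, 0],
])

```text
time: 4.92
tcp_pos: [0.5336, 0.3034, 0.1036]
tcp_rot: [3.14, 0.0, -0.037]
contact_force: [-0.0, 0.3, -0.1]
grip_width: 0.0424
grasp_force: 0.0
```

Emit:
carry_out([
  [0, 0, 0, 0, 0, 0],
  [0, 0, 0, 0, 0, 0],
  [0, 0, 0, 0, 0, 0],
  [0, 0, 0, 0, 0, 0],
  [0, 0, 0, 0, 0, 0],
  [0, 0, 0, 0, 0, 0],
], gripper=1, newtons=30)

```text
time: 5.42
tcp_pos: [0.5343, 0.3062, 0.1043]
tcp_rot: [-3.139, -0.002, -0.036]
contact_force: [0.2, 3.0, 0.3]
grip_width: 0.0118
grasp_force: 29.9
```

Emit:
carry_out([
  [0, 0, -0.01, 0, 0, 0],
  [0, 0, -0.02, 0, 0, 0],
  [0, 0, -0.03, 0, 0, 0],
  [0, 0, -0.035, 0, 0, 0],
  [0, 0, -0.035, 0, 0, 0],
  [0, 0, -0.03, 0, 0, 0],
  [0, 0, -0.01, 0, 0, 0],
  [0, 0, 0, 0, 0, 0],
])

```text
time: 6.08
tcp_pos: [0.5349, 0.3048, 0.2762]
tcp_rot: [-3.14, -0.004, -0.036]
contact_force: [-0.3, -0.3, -3.9]
grip_width: 0.0117
grasp_force: 30.0
```

Run:
```python
from h import *
from cell import eyes,robot
s=robot.get_state();print(s['tcp_pos'],s['tcp_rot'],s['grip_width'],s['grasp_force'],s['contact_force'])
im={}
for n in('top','side','wrist'):
    im[n]=eyes.grab_frame(n);cv2.imwrite(f'pics/{n}3.png',im[n])
t=im['top'];a=cv2.resize(t[110:190,295:375],(400,400),interpolation=cv2.INTER_CUBIC)
b=cv2.resize(im['side'][165:225,270:330],(400,400),interpolation=cv2.INTER_CUBIC)
c=cv2.resize(im['wrist'][0:200,440:640],(200,200));d=cv2.resize(im['side'][120:320,200:400],(200,200))
e=cv2.resize(im['top'][130:230,160:260],(200,200));f=cv2.resize(im['wrist'][100:260,240:400],(200,200))
cv2.imwrite('pics/crop4.png',np.vstack([np.hstack([a,b]),np.hstack([c,d,e,f])]))
```

```text
[0.53486662 0.30481879 0.27622517] [-3.13953666 -0.00428395 -0.03621218] 0.011699251560900414 29.986729323863983 [-0.25753658 -0.33005422 -3.90595242]
```

View pics/crop4.png

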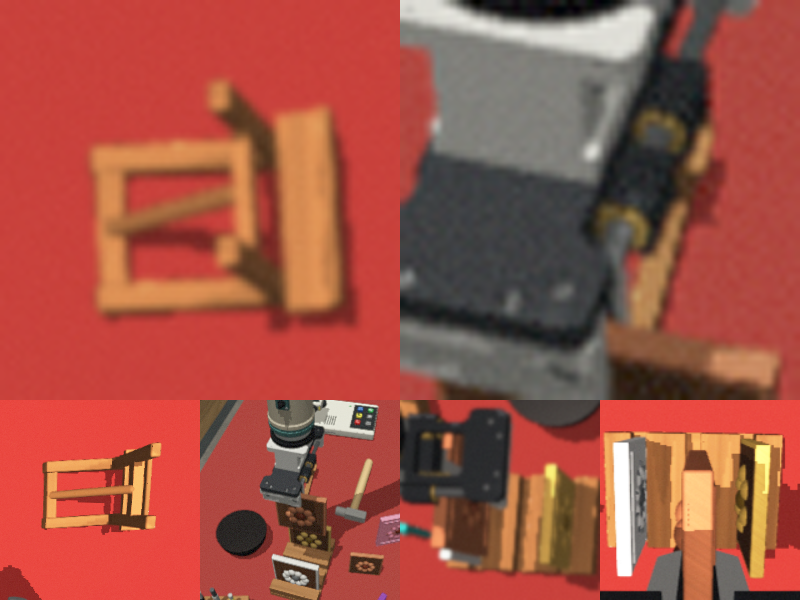

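Run:
```python
from h import *
from cell import eyes
pt=eyes.camera_params('top');ps=eyes.camera_params('side')
for a,b in(((339,129),(285.5,175.5)),((340.6,159.6),(308.6,177.9))):
    o1,d1=ray(pt,a);o2,d2=ray(ps,b);d1=d1[0];d2=d2[0]
    k=np.linalg.lstsq(np.c_[d1,-d2],o2-o1,rcond=None)[0];A=o1+d1*k[0];B=o2+d2*k[1];print('post',((A+B)/2).round(4),np.linalg.norm(A-B).round(4),plane(pt,a,.122).round(4))
im=cv2.imread('pics/top3.png');hsv=cv2.cvtColor(im,cv2.COLOR_BGR2HSV)
m=cv2.inRange(hsv,(8,60,120),(22,220,255))
# rows of ledge strip: left/right borders
L=[];Rr=[]
for r in range(135,170,2):
    c=np.where(m[r,345:372])[0]+345
    if len(c):
        # last run
        e=c[-1];b=e
        while m[r,b-1]:b-=1
        L.append((b-.5,r));Rr.append((e+.5,r))
print(L[::4],Rr[::4])
R=plane(pt,Rr,.046);f=np.polyfit(R[:,0],R[:,1],1);print('lip top outer edge: slope',f[0],'y at x=.625',np.polyval(f,.625))
col=np.array([(c,r) for r in range(120,185) for c in(355,356,357,358,359,360) if m[r,c]]);print('ledge ends x',plane(pt,[[358,col[:,1].min()-.5],[358,col[:,1].max()+.5]],.042).round(4))
```

```text
post [0.6571 0.0178 0.1131] 0.0074 [[0.6583 0.0185 0.122 ]]
post [0.5865 0.0151 0.1151] 0.0049 [[0.5876 0.0156 0.122 ]]
[(np.float64(348.5), 135), (np.float64(349.5), 143), (np.float64(350.5), 151), (np.float64(350.5), 159), (np.float64(350.5), 167)] [(np.float64(361.5), 135), (np.float64(362.5), 143), (np.float64(362.5), 151), (np.float64(362.5), 159), (np.float64(363.5), 167)]
lip top outer edge: slope 0.035092898128467526 y at x=.625 -0.04263110962079515
ledge ends x [[ 0.6781 -0.0329  0.042 ]
 [ 0.5718 -0.0312  0.042 ]]
```

Easel seat is about (0.624, -0.018, 0.030): the ledge is 106 mm long and the posts 71 mm apart, against 100 and 72 given, yawed +2°. I'll carry the plaque there high up and then tilt it.

Emit:
carry_out([
  [0.004, 0.011, 0, 0, 0, 0],
  [0.0085, 0.0235, 0, 0, 0, 0],
  [0.0085, 0.0235, 0, 0, 0, 0],
  [0.0085, 0.0235, 0, 0, 0, 0],
  [0.0085, 0.0235, 0, 0, 0, 0],
  [0.0085, 0.0235, 0, 0, 0, 0],
  [0.0085, 0.0235, 0, 0, 0, 0],
  [0.0085, 0.0235, 0, 0, 0, 0],
  [0.0085, 0.0235, 0, 0, 0, 0],
  [0.0085, 0.0235, 0, 0, 0, 0],
  [0.0085, 0.0235, 0, 0, 0, 0],
  [0.006, 0.017, 0, 0, 0, 0],
  [0.004, 0.009, 0, 0, 0, 0],
  [0, 0, 0, -0.6, 0, -0.13],
  [0, 0, 0, -0.6, 0, -0.13],
  [0, 0, 0, -0.6, 0, -0.13],
  [0, 0, 0, -0.6, 0, -0.14],
  [0, 0, 0, -0.6, 0, -0.14],
  [0, 0, 0, -0.6, 0, -0.14],
  [0, 0, 0, 0, 0, 0],
])

```text
time: 7.9
tcp_pos: [0.6216, 0.0337, 0.2709]
tcp_rot: [2.829, 0.016, 0.04]
contact_force: [-0.1, 1.2, -4.6]
grip_width: 0.0119
grasp_force: 30.0
```

Run:
```python
from h import *
from cell import eyes,robot
s=robot.get_state();R,t=tool(s);print(t,s['tcp_rot'],s['grip_width'],'axes',R.as_matrix().round(3).tolist())
G=np.array([.625,-.0005,.121]);z=R.as_matrix()[:,2]
print('to hover tool',R.inv().apply(G-.1*z-t).round(4),'bottom now',t+.092*z)
p=eyes.camera_params('wrist');im=eyes.grab_frame('wrist');cv2.imwrite('pics/w4.png',im);cv2.imwrite('pics/top4.png',eyes.grab_frame('top'))
print(proj(p,[[.624,-.0184,.03],[.66,.011,.12],[.588,.009,.12],[.674,-.041,.046],[.574,-.0445,.046]]).round().tolist())
```

```text
[0.62163014 0.03372101 0.27088955] [2.82894748 0.01560023 0.040107  ] 0.01189559616181445 axes [[0.999, 0.043, -0.002], [0.04, -0.951, -0.308], [-0.016, 0.308, -0.951]]
to hover tool [ 0.0043 -0.0134  0.0531] bottom now [0.62140025 0.00539196 0.18336006]
[[300.0, 167.0], [296.0, 145.0], [296.0, 214.0], [322.0, 129.0], [321.0, 206.0]]
```

View pics/w4.png

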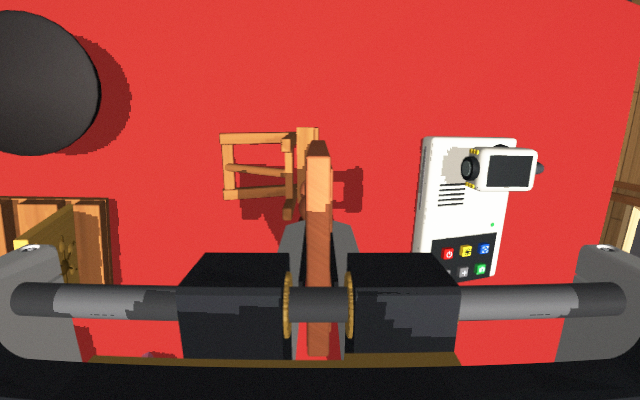

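The wrist picture shows the easel ledge end at (308,128), the near post tip at (288,214) and the plaque top at (318,145). This fits the estimate to about 3 mm, and I shift the target 2 mm to +y. Lowering along the slope.

Emit:
carry_out([
  [0.002, -0.005, 0.01, 0, 0, 0],
  [0.002, -0.005, 0.02, 0, 0, 0],
  [0, -0.005, 0.02, 0, 0, 0],
  [0, 0, 0.025, 0, 0, 0],
  [0, 0, 0.02, 0, 0, 0],
  [0, 0, 0.015, 0, 0, 0],
  [0, 0, 0.01, 0, 0, 0],
  [0, 0, 0, 0, 0, 0],
])

```text
time: 8.67
tcp_pos: [0.6246, 0.0041, 0.1523]
tcp_rot: [2.827, 0.015, 0.03]
contact_force: [-0.5, -1.1, -3.5]
grip_width: 0.0118
grasp_force: 30.0
```

Run:
```python
from h import *
from cell import eyes,robot
s=robot.get_state();R,t=tool(s);print(t,s['tcp_rot'],s['contact_force'],s['grip_width'])
G=np.array([.625,.0015,.121]);print('to go tool',R.inv().apply(G-t).round(4))
t=eyes.grab_frame('top');w=eyes.grab_frame('wrist');q=eyes.grab_frame('side')
cv2.imwrite('pics/c5.png',np.hstack([cv2.resize(t[110:190,300:380],(400,400),interpolation=3),cv2.resize(w[80:260,230:410],(400,400),interpolation=3)]))
cv2.imwrite('pics/side5.png',q)
```

```text
[0.62464929 0.00410681 0.15228225] [2.82668642 0.01537122 0.03036544] [-0.49180088 -1.0597904  -3.52273532] 0.01183415954089508
to go tool [ 0.0008 -0.0072  0.0305]
```

View pics/c5.png

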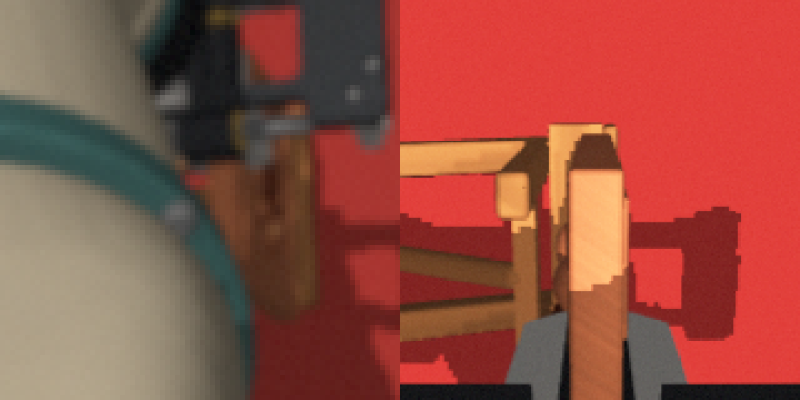

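Wrist crop: far post tip at local (513,195), ledge end at (580,130) and plaque top at (598,170). The plaque is in front of the posts. I'll check these numbers before the last few cm.

Run:
```python
from h import *
from cell import eyes,robot
p=eyes.camera_params('wrist')
print('post front top',plane(p,[[287.6,165],[287.6,178]],.12).round(4).tolist())
print('lip outer top',plane(p,[[327.6,137]],.046).round(4),plane(p,[[327.6,137]],.039).round(4),'ledge back',plane(p,[[296.6,137]],.03).round(4))
print('plaque top edges at .179',plane(p,[[306.5,156.5],[331,156.5]],.179).round(4).tolist())
```

```text
post front top [[0.6632, 0.0178, 0.12], [0.6547, 0.0177, 0.12]]
lip outer top [[ 0.6772 -0.0353  0.046 ]] [[ 0.6768 -0.0379  0.039 ]] ledge back [[ 0.6759 -0.0109  0.03  ]]
plaque top edges at .179 [[0.6756, 0.0223, 0.179], [0.6756, 0.0102, 0.179]]
```

Emit:
carry_out([
  [0, -0.004, 0.005, 0, 0, 0],
  [0, -0.004, 0.006, 0, 0, 0],
  [0, -0.001, 0.006, 0, 0, 0],
  [0, 0, 0.004, 0, 0, 0],
  [0, 0, 0.003, 0, 0, 0],
  [0, 0, 0.001, 0, 0, 0],
  [0, 0, 0, 0, 0, 0],
])

```text
time: 9.4
tcp_pos: [0.6258, 0.007, 0.1278]
tcp_rot: [2.827, 0.012, 0.033]
contact_force: [0.4, 1.0, -3.4]
grip_width: 0.0117
grasp_force: 30.0
```

Emit:
carry_out([
  [0, 0, 0.001, 0, 0, 0],
  [0, 0, 0.001, 0, 0, 0],
  [0, 0, 0.001, 0, 0, 0],
  [0, 0, 0, 0, 0, 0],
])

```text
time: 9.73
tcp_pos: [0.6259, 0.0063, 0.1252]
tcp_rot: [2.828, 0.011, 0.033]
contact_force: [-0.3, -1.0, -2.3]
grip_width: 0.0117
grasp_force: 30.0
```

Emit:
carry_out([
  [0, 0, 0.001, 0, 0, 0],
  [0, 0, 0.001, 0, 0, 0],
  [0, 0, 0, 0, 0, 0],
])

```text
time: 9.98
tcp_pos: [0.6259, 0.0057, 0.1232]
tcp_rot: [2.828, 0.011, 0.033]
contact_force: [-0.8, 0.2, -2.9]
grip_width: 0.0117
grasp_force: 30.0
```

Emit:
carry_out([
  [0, 0, 0.001, 0, 0, 0],
  [0, 0, 0.001, 0, 0, 0],
  [0, 0, 0, 0, 0, 0],
])

```text
time: 10.23
tcp_pos: [0.626, 0.0052, 0.1214]
tcp_rot: [2.828, 0.011, 0.034]
contact_force: [-0.4, 0.5, -2.9]
grip_width: 0.0118
grasp_force: 30.0
```

Emit:
carry_out([
  [0, 0, 0.001, 0, 0, 0],
  [0, 0, 0.001, 0, 0, 0],
  [0, 0, 0, 0, 0, 0],
])

```text
time: 10.48
tcp_pos: [0.626, 0.0052, 0.1211]
tcp_rot: [2.828, 0.011, 0.034]
contact_force: [-3.4, 2.4, 8.0]
grip_width: 0.0118
grasp_force: 30.0
```

Emit:
carry_out([
  [0, 0, 0.001, 0, 0, 0],
  [0, 0, 0.001, 0, 0, 0],
  [0, 0, 0, 0, 0, 0],
])

```text
time: 10.73
tcp_pos: [0.6259, 0.0054, 0.1209]
tcp_rot: [2.828, 0.01, 0.034]
contact_force: [-7.7, 5.2, 18.2]
grip_width: 0.0114
grasp_force: 30.0
```

Contact is at the expected height with the force along the ledge normal, so the plaque is on the ledge. I'll unload and release.

Emit:
carry_out([
  [0, 0, -0.001, 0, 0, 0],
  [0, 0, -0.001, 0, 0, 0],
  [0, -0.001, -0.0015, 0, 0, 0],
  [0, -0.001, 0, 0, 0, 0],
], newtons=10)

```text
time: 11.07
tcp_pos: [0.6262, 0.007, 0.1204]
tcp_rot: [2.828, 0.01, 0.034]
contact_force: [-0.9, 0.2, -0.8]
grip_width: 0.0117
grasp_force: 10.0
```

Emit:
carry_out([
  [0, 0, 0, 0, 0, 0],
  [0, 0, 0, 0, 0, 0],
  [0, 0, 0, 0, 0, 0],
  [0, 0, 0, 0, 0, 0],
  [0, 0, 0, 0, 0, 0],
  [0, 0, 0, 0, 0, 0],
], gripper=0.6)

```text
time: 11.57
tcp_pos: [0.626, 0.0068, 0.1204]
tcp_rot: [2.828, 0.011, 0.033]
contact_force: [-0.5, 1.2, -0.3]
grip_width: 0.0372
grasp_force: 0.0
```

Run:
```python
from h import *
from cell import eyes,robot
s=robot.get_state();R,t=tool(s);print(t,s['tcp_rot'],s['contact_force'],s['grip_width'],s['grasp_force'])
p=eyes.camera_params('wrist');w=eyes.grab_frame('wrist');cv2.imwrite('pics/w6.png',w)
for r in(125,135,145,155,165,175,185):
    print(r,[tuple(int(v) for v in w[r,c]) for c in range(270,345,6)])
```

```text
[0.62595893 0.00679883 0.1203882 ] [2.82757109 0.0110961  0.03342142] [-0.4539223   1.15106698 -0.25987764] 0.037157706153202734 0.0
125 [(61, 68, 232), (62, 65, 231), (63, 69, 232), (63, 69, 232), (67, 70, 233), (67, 71, 233), (64, 68, 232), (65, 68, 232), (61, 67, 231), (59, 64, 231), (66, 70, 232), (63, 70, 232), (62, 68, 232)]
135 [(64, 70, 233), (61, 65, 230), (62, 68, 232), (66, 71, 233), (61, 65, 231), (66, 69, 232), (63, 68, 232), (61, 66, 231), (63, 69, 233), (60, 66, 231), (64, 71, 232), (63, 68, 232), (62, 66, 232)]
145 [(62, 65, 231), (60, 66, 230), (54, 62, 198), (45, 56, 160), (33, 54, 131), (36, 55, 121), (29, 51, 85), (35, 56, 105), (38, 55, 105), (37, 59, 109), (106, 188, 250), (61, 105, 169), (88, 164, 239)]
155 [(96, 166, 241), (81, 149, 229), (83, 149, 228), (85, 152, 229), (48, 85, 138), (30, 53, 89), (39, 57, 106), (35, 56, 105), (41, 62, 109), (36, 55, 104), (107, 187, 249), (65, 116, 188), (95, 168, 240)]
165 [(62, 68, 232), (65, 68, 233), (64, 67, 232), (41, 60, 140), (44, 76, 125), (48, 83, 136), (114, 181, 253), (123, 190, 254), (125, 192, 254), (128, 197, 254), (106, 186, 250), (50, 90, 147), (89, 158, 237)]
175 [(64, 66, 232), (61, 67, 231), (64, 68, 231), (54, 93, 154), (91, 163, 239), (101, 175, 243), (123, 187, 253), (122, 186, 254), (123, 190, 254), (127, 198, 254), (86, 144, 233), (53, 95, 151), (88, 156, 232)]
185 [(36, 35, 137), (38, 40, 141), (37, 39, 138), (77, 141, 218), (104, 187, 248), (91, 166, 239), (113, 176, 252), (119, 185, 253), (120, 191, 254), (124, 193, 254), (70, 118, 206), (35, 61, 97), (48, 87, 144)]
```

Emit:
carry_out([
  [0, 0, -0.005, 0, 0, 0],
  [0, 0, -0.01, 0, 0, 0],
  [0, 0, -0.02, 0, 0, 0],
  [0, 0, -0.03, 0, 0, 0],
  [0, 0, -0.03, 0, 0, 0],
  [0, 0, -0.03, 0, 0, 0],
  [0, 0, 0, 0.6, 0, 0],
  [0, 0, 0, 0.6, 0, 0],
  [0, 0, 0, 0.6, 0, 0],
  [0, 0, 0, 0.6, 0, 0],
  [0, 0, 0, 0.6, 0, 0],
  [0, 0, 0, 0.6, 0, 0],
  [0, 0, 0, 0, 0, 0],
])

```text
time: 12.7
tcp_pos: [0.6265, 0.0416, 0.2405]
tcp_rot: [3.141, 0.01, 0.028]
contact_force: [0.1, -0.4, -0.2]
grip_width: 0.0375
grasp_force: 0.0
```

Run:
```python
from h import *
from cell import eyes,robot
s=robot.get_state();R,t=tool(s);print(t,s['tcp_rot'],s['contact_force'])
p=eyes.camera_params('wrist');w=eyes.grab_frame('wrist');cv2.imwrite('pics/w7.png',w);cv2.imwrite('pics/top7.png',eyes.grab_frame('top'));cv2.imwrite('pics/side7.png',eyes.grab_frame('side'))
# expected top edge, leaning .314 on the posts: top centre 120mm up slope, 6mm in front
sy=-.015;c,q=np.cos(.314),np.sin(.314)
top=lambda a,lean=.314:np.array([.624+a,sy+.035*a-.0057+.12*np.sin(lean),.0319+.12*np.cos(lean)])
print('expect top centre',top(0),proj(p,[top(0),top(.055),top(-.055)]).round(1).tolist())
hsv=cv2.cvtColor(w,cv2.COLOR_BGR2HSV);m=cv2.inRange(hsv,(5,90,225),(17,150,255))
for cc in blob(m,None,6,60):
    b=cv2.boundingRect(cc);print(cv2.contourArea(cc),b,plane(p,[[b[0]+b[2]/2,b[1]+b[3]/2]],.146).round(4))
r=int(proj(p,[top(0)])[0,1])
for k in(r-30,r,r+30):print(k,[tuple(int(v) for v in w[k,c]) for c in range(260,350,6)])
```

```text
[0.62645835 0.04164628 0.24050782] [3.1411714  0.00969701 0.02833074] [ 0.11045237 -0.42976303 -0.18639466]
expect top centre [0.624      0.01636386 0.14603269] [[347.9, 199.7], [348.8, 135.0], [347.0, 258.6]]
586.5 (288, 142, 67, 41) [[0.6556 0.0401 0.146 ]]
166.0 (89, 199, 11, 35) [[0.6021 0.2426 0.146 ]]
97.0 (290, 199, 34, 7) [[0.6205 0.0516 0.146 ]]
90.5 (290, 151, 9, 21) [[0.6558 0.0627 0.146 ]]
75.5 (110, 347, 10, 17) [[0.4529 0.245  0.146 ]]
66.5 (162, 205, 13, 10) [[0.6103 0.1734 0.146 ]]
169 [(72, 78, 242), (72, 77, 242), (74, 80, 243), (68, 76, 242), (69, 77, 242), (107, 185, 249), (108, 187, 248), (36, 38, 149), (69, 76, 237), (74, 80, 243), (74, 79, 242), (69, 75, 242), (73, 83, 243), (69, 77, 242), (134, 203, 254)]
199 [(74, 79, 242), (71, 78, 243), (73, 79, 242), (74, 78, 242), (71, 80, 242), (113, 194, 251), (112, 194, 251), (111, 195, 251), (114, 196, 251), (113, 195, 251), (112, 195, 251), (65, 109, 177), (64, 116, 181), (63, 110, 176), (67, 104, 188)]
229 [(99, 103, 174), (112, 115, 116), (114, 118, 119), (113, 114, 118), (27, 26, 26), (74, 80, 243), (71, 80, 242), (73, 80, 243), (71, 76, 242), (72, 76, 242), (70, 78, 242), (72, 79, 242), (73, 79, 243), (53, 96, 151), (66, 101, 185)]
```

Run:
```python
from h import *
from cell import eyes
p=eyes.camera_params('wrist');w=cv2.imread('pics/w7.png')
for k in(125,130,135,140,150,165,180,195):print(k,' '.join('%d/%d'%(w[k,c][1],w[k,c][2]) for c in range(332,372,3)))
print('col346',' '.join('%d:%d/%d'%(k,w[k,350][1],w[k,350][2]) for k in range(122,150,2)))
```

```text
125 78/242 79/242 79/242 78/243 79/242 79/243 78/242 77/242 78/242 78/242 79/242 78/242 77/242 77/241
130 77/242 80/242 77/242 76/241 80/242 77/242 78/243 77/242 80/242 78/242 77/241 80/243 78/242 77/242
135 76/242 77/241 82/243 77/242 81/242 78/242 78/242 78/242 77/242 81/242 63/130 62/116 63/117 72/129
140 196/251 197/252 201/252 200/252 157/235 68/126 66/122 65/120 68/121 74/136 78/137 69/134 73/133 71/130
150 72/222 69/217 156/237 162/242 195/254 200/254 204/255 197/254 75/135 125/216 71/126 69/133 72/129 73/133
165 79/243 77/242 80/242 162/248 200/254 205/255 203/255 192/254 74/140 112/199 73/132 73/131 131/226 56/133
180 81/128 79/126 77/125 150/238 195/254 201/254 202/255 185/253 70/131 82/148 71/129 87/156 45/123 69/130
195 59/94 59/96 58/94 80/139 103/184 113/197 111/194 108/195 75/140 73/132 51/100 62/122 30/76 67/125
col346 122:76/242 124:78/242 126:83/243 128:80/242 130:78/243 132:81/243 134:79/242 136:77/242 138:57/98 140:66/122 142:178/252 144:202/255 146:199/254 148:203/255
```

The plaque top shows at cols 342–355 and starts at row 141, within about 1 mm of the expected leaning position and about 5 mm off centre along the ledge. Both are well within limits. Next, over to the keypad with the fingers shut.

Emit:
carry_out([
  [-0.006, 0.014, 0, 0, 0, 0],
  [-0.0127, 0.0286, 0, 0, 0, 0],
  [-0.0127, 0.0286, 0, 0, 0, 0],
  [-0.0127, 0.0286, 0, 0, 0, 0],
  [-0.0127, 0.0286, 0, 0, 0, 0],
  [-0.0127, 0.0286, 0, 0, 0, 0],
  [-0.0127, 0.0286, 0, 0, 0, 0],
  [-0.0127, 0.0286, 0, 0, 0, 0],
  [-0.0127, 0.0286, 0, 0, 0, 0],
  [-0.0127, 0.0286, 0, 0, 0, 0],
  [-0.0127, 0.0286, 0, 0, 0, 0],
  [-0.0127, 0.0286, 0, 0, 0, 0],
  [-0.0065, 0.014, 0.03, 0, 0, 0],
  [0, 0, 0.03, 0, 0, 0],
  [0, 0, 0, 0, 0, 0],
  [0, 0, 0, 0, 0, 0],
], gripper=1, newtons=20)

```text
time: 14.18
tcp_pos: [0.4837, -0.3008, 0.1801]
tcp_rot: [-3.139, 0.014, 0.035]
contact_force: [1.1, -0.4, -0.3]
grip_width: 0.0006
grasp_force: 0.0
```

```bash
cat > keys.py <<'E'
from h import *
from cell import eyes,robot
s=robot.get_state();R,t=tool(s);print(t,s['tcp_rot'],s['grip_width'])
p=eyes.camera_params('wrist');w=eyes.grab_frame('wrist');cv2.imwrite('pics/wk.png',w)
hsv=cv2.cvtColor(w,cv2.COLOR_BGR2HSV)
T={'red':(.4828,-.2696),'yel':(.4841,-.3067),'blue':(.4843,-.3455),'green':(.4472,-.3458)}
K={'red':((0,120,120),(8,255,255)),'yel':((20,120,120),(35,255,255)),'blue':((100,120,120),(130,255,255)),'green':((45,70,80),(90,255,255))}
for k,(a,b) in K.items():
    e=proj(p,[*T[k],.043])[0].astype(int);m=cv2.morphologyEx(cv2.inRange(hsv,a,b),cv2.MORPH_CLOSE,np.ones((5,5)))
    for c in blob(m,(max(e[0]-25,0),e[0]+25,max(e[1]-25,0),e[1]+25),1,20):
        q=cv2.minAreaRect(c);W=plane(p,q[0],.043)[0];print(k,'exp',e,'got',np.round(q[0],1),np.round(q[1],1),W.round(4),'tool shift',R.inv().apply(W-t).round(4))
E
python3 keys.py
```

```text
[ 0.48367276 -0.30078135  0.18014673] [-3.1394325   0.01423433  0.03490742] 0.0006227604065980641
red exp [287 184] got [286.5 184.5] [17. 17.] [ 0.4832 -0.2688  0.043 ] tool shift [ 0.0025 -0.0317  0.1372]
yel exp [324 184] got [325.  184.5] [17. 18.] [ 0.4845 -0.3067  0.043 ] tool shift [0.0025 0.0062 0.1371]
blue exp [364 185] got [363.  185.5] [15. 16.] [ 0.4848 -0.3442  0.043 ] tool shift [0.0015 0.0437 0.137 ]
green exp [362 221] got [362.  222.5] [15. 16.] [ 0.4463 -0.3458  0.043 ] tool shift [-0.0369  0.044   0.1376]
```

Emit:
carry_out([
  [0.0025, -0.0317, 0, 0, 0, 0],
  [0, 0, 0.035, 0, 0, 0],
  [0, 0, 0.035, 0, 0, 0],
  [0, 0, 0.035, 0, 0, 0],
  [0, 0, 0.017, 0, 0, 0],
  [0, 0, 0.005, 0, 0, 0],
  [0, 0, 0, 0, 0, 0],
])

```text
time: 14.82
tcp_pos: [0.4857, -0.2695, 0.0542]
tcp_rot: [-3.141, 0.011, 0.035]
contact_force: [0.3, 0.4, -0.3]
grip_width: 0.0006
grasp_force: 0.0
```

```bash
python3 -c "
from h import *
from cell import robot
s=robot.get_state();R,t=tool(s);print(R.inv().apply(np.array([.4832,-.2688,.043])-t).round(4),s['contact_force'])"
```

```text
[-0.0024 -0.0008  0.0113] [ 0.34398365  0.41428719 -0.28952059]
```

Fine (2 mm off). Press red: 11 mm to the top plus about 5.5 mm of travel.

Emit:
carry_out([
  [-0.001, 0, 0.006, 0, 0, 0],
  [0, 0, 0.005, 0, 0, 0],
  [0, 0, 0.003, 0, 0, 0],
  [0, 0, 0.0025, 0, 0, 0],
  [0, 0, 0, 0, 0, 0],
  [0, 0, 0, 0, 0, 0],
])

```text
time: 15.32
tcp_pos: [0.4848, -0.2708, 0.0383]
tcp_rot: [3.141, 0.008, 0.034]
contact_force: [0.9, 0.2, 3.5]
grip_width: 0.0
grasp_force: 2.0
```

Emit:
carry_out([
  [0, 0, 0.001, 0, 0, 0],
  [0, 0, 0, 0, 0, 0],
])

```text
time: 15.48
tcp_pos: [0.4849, -0.2708, 0.0381]
tcp_rot: [3.14, 0.008, 0.034]
contact_force: [0.1, 1.1, 11.6]
grip_width: 0.0004
grasp_force: 5.9
```

Emit:
carry_out([
  [0, 0, -0.005, 0, 0, 0],
  [0, 0, -0.015, 0, 0, 0],
  [0, 0, -0.02, 0, 0, 0],
  [0, 0.019, 0, 0, 0, 0],
  [0, 0.019, 0, 0, 0, 0],
  [0, 0, 0.013, 0, 0, 0],
  [0, 0, 0.01, 0, 0, 0],
  [0, 0, 0, 0, 0, 0],
])

```text
time: 16.15
tcp_pos: [0.4829, -0.3069, 0.0513]
tcp_rot: [-3.138, 0.015, 0.033]
contact_force: [0.3, 0.8, -1.0]
grip_width: 0.0007
grasp_force: 0.0
```

Red bottomed at 11.6 N and is released. Yellow next: on target at z 0.051, press 14 mm and check the force.

Emit:
carry_out([
  [0, 0, 0.006, 0, 0, 0],
  [0, 0, 0.004, 0, 0, 0],
  [0, 0, 0.0025, 0, 0, 0],
  [0, 0, 0.0025, 0, 0, 0],
  [0, 0, 0, 0, 0, 0],
  [0, 0, 0, 0, 0, 0],
])

```text
time: 16.65
tcp_pos: [0.4848, -0.3074, 0.0386]
tcp_rot: [-3.141, 0.011, 0.034]
contact_force: [-1.1, 2.3, 3.9]
grip_width: 0.0005
grasp_force: 1.6
```

Emit:
carry_out([
  [0, 0, 0.001, 0, 0, 0],
  [0, 0, 0, 0, 0, 0],
])

```text
time: 16.82
tcp_pos: [0.485, -0.3076, 0.0382]
tcp_rot: [-3.141, 0.011, 0.034]
contact_force: [-1.6, 3.2, 8.2]
grip_width: 0.0005
grasp_force: 4.1
```

Emit:
carry_out([
  [0, 0, -0.005, 0, 0, 0],
  [0, 0, -0.015, 0, 0, 0],
  [0, 0, -0.02, 0, 0, 0],
  [0, 0.019, 0, 0, 0, 0],
  [0, 0.019, 0, 0, 0, 0],
  [0, 0, 0.013, 0, 0, 0],
  [0, 0, 0.01, 0, 0, 0],
  [0, 0, 0, 0, 0, 0],
])

```text
time: 17.48
tcp_pos: [0.4846, -0.3453, 0.0523]
tcp_rot: [-3.139, 0.014, 0.033]
contact_force: [-0.5, 0.5, -0.1]
grip_width: -0.0
grasp_force: 0.0
```

Emit:
carry_out([
  [0, 0, 0.006, 0, 0, 0],
  [0, 0, 0.004, 0, 0, 0],
  [0, 0, 0.0025, 0, 0, 0],
  [0, 0, 0.0025, 0, 0, 0],
  [0, 0, 0, 0, 0, 0],
  [0, 0, 0, 0, 0, 0],
])

```text
time: 17.98
tcp_pos: [0.4863, -0.3456, 0.0396]
tcp_rot: [-3.141, 0.011, 0.034]
contact_force: [0.3, 0.8, 2.1]
grip_width: 0.0003
grasp_force: 1.4
```

Emit:
carry_out([
  [0, 0, 0.001, 0, 0, 0],
  [0, 0, 0.001, 0, 0, 0],
  [0, 0, 0, 0, 0, 0],
])

```text
time: 18.23
tcp_pos: [0.4864, -0.346, 0.0382]
tcp_rot: [-3.141, 0.011, 0.034]
contact_force: [-1.0, 2.3, 7.6]
grip_width: 0.0006
grasp_force: 3.7
```

Emit:
carry_out([
  [0, 0, -0.005, 0, 0, 0],
  [0, 0, -0.015, 0, 0, 0],
  [0, 0, -0.02, 0, 0, 0],
  [-0.02, -0.001, 0, 0, 0, 0],
  [-0.019, 0, 0, 0, 0, 0],
  [0, 0, 0.013, 0, 0, 0],
  [0, 0, 0.01, 0, 0, 0],
  [0, 0, 0, 0, 0, 0],
])

```text
time: 18.9
tcp_pos: [0.4462, -0.3462, 0.0531]
tcp_rot: [-3.14, 0.013, 0.033]
contact_force: [-0.4, 0.3, -0.7]
grip_width: 0.0004
grasp_force: 0.0
```

Blue bottomed at 7.6 N and is released. The tool is over green on target; press it.

Emit:
carry_out([
  [0, 0, 0.006, 0, 0, 0],
  [0, 0, 0.005, 0, 0, 0],
  [0, 0, 0.0025, 0, 0, 0],
  [0, 0, 0.0025, 0, 0, 0],
  [0, 0, 0, 0, 0, 0],
  [0, 0, 0, 0, 0, 0],
])

```text
time: 19.4
tcp_pos: [0.4478, -0.3465, 0.0391]
tcp_rot: [3.141, 0.01, 0.034]
contact_force: [1.0, 1.2, 3.2]
grip_width: 0.0004
grasp_force: 1.5
```

Emit:
carry_out([
  [0, 0, 0.001, 0, 0, 0],
  [0, 0, 0, 0, 0, 0],
])

```text
time: 19.57
tcp_pos: [0.4478, -0.3465, 0.0383]
tcp_rot: [3.141, 0.01, 0.034]
contact_force: [0.0, 1.9, 4.6]
grip_width: 0.0005
grasp_force: 2.1
```

Emit:
carry_out([
  [0, 0, 0.001, 0, 0, 0],
  [0, 0, 0, 0, 0, 0],
])

```text
time: 19.73
tcp_pos: [0.4479, -0.3465, 0.0381]
tcp_rot: [3.141, 0.01, 0.034]
contact_force: [0.1, 2.1, 10.8]
grip_width: 0.0004
grasp_force: 5.3
```

Emit:
carry_out([
  [0, 0, -0.005, 0, 0, 0],
  [0, 0, -0.02, 0, 0, 0],
  [0, 0, -0.04, 0, 0, 0],
  [0, 0, -0.04, 0, 0, 0],
  [0, 0, -0.04, 0, 0, 0],
  [0, 0, 0, 0, 0, 0],
  [0, 0, 0, 0, 0, 0],
])

```text
time: 20.32
tcp_pos: [0.4494, -0.3475, 0.1841]
tcp_rot: [3.139, 0.008, 0.033]
contact_force: [-0.5, -0.7, -0.1]
grip_width: 0.0002
grasp_force: 0.0
```

Run:
```python
from h import *
from cell import eyes,robot
p=eyes.camera_params('top');t=eyes.grab_frame('top');a=cv2.imread('pics/top0.png')
hsv=cv2.cvtColor(t,cv2.COLOR_BGR2HSV);m=cv2.inRange(hsv,(4,60,205),(14,190,255))
for c in blob(m,(320,375,115,185)):
    q=cv2.minAreaRect(c);W=plane(p,cv2.boxPoints(q),.146);print('plaque top',q,W.mean(0).round(4))
for n,r in(('brass/tin',(150,225,175,206)),('hammer',(205,245,290,395)),('bowl',(90,145,210,268))):
    print(n,cv2.absdiff(t[r[0]:r[1],r[2]:r[3]],a[r[0]:r[1],r[2]:r[3]]).mean().round(2))
s=robot.get_state();print(s['time'],s['tcp_pos'],s['contact_force'])
```

```text
plaque top ((331.9201965332031, 143.40399169921875), (48.139862060546875, 23.570554733276367), 87.1375961303711) [0.6192 0.0355 0.146 ]
brass/tin 2.2
hammer 1.87
bowl 1.52
20.3667 [ 0.44812035 -0.346654    0.18213186] [-0.6107427   0.52569436  0.58143453]
```

```bash
python3 -c "
from cell import robot
print(robot.job_done())"
```

```text
the job is handed in; nothing more can be done
None
```

The copper plaque leans on the easel with the rosette facing the document camera. I pressed red, yellow, blue and green fully down in that order, one at a time, and handed the job in at about 20 s; the verdict was not shown to me.

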